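# Load the coupon carousel, turn it once round and set its brake

## Robot

A 6-joint arm with a two-finger parallel gripper is mounted at the origin on the work surface. World frame = base frame: x ahead of the robot, y to its left, z up, the work surface at z = 0. Lengths are in mm, angles in rad, forces in N, time in s.
With the tool pointing down it reaches from about 400 to 925 mm from the base axis. Payload 12.5 kg.
Tool frame: the origin (TCP) lies between the finger pads; the fingertips stand 19 mm ahead of it and the grasp point (between the pads) is the TCP (env.tips_ahead is the distance from the TCP to the fingertips, in mm); z points along the fingers, y is the line along which they close (so a half turn about z gives the same grasp; the last joint's range is limited). The gripper opens to 95 mm and grips with 3 to 60 N. Pads are 20 mm wide; open, the fingers measure 119 mm over their backs; the gripper's body (75 mm by 180 mm) begins 59 mm behind the grasp point.
Start: joints at [1.133, 0.491, 1.559, -0, 1.092, -0.106], TCP at [203.574, 590.933, 233.661] pointing down, gripper open.
Joint ranges: [-3.1, 3.1], [-0.84, 2.19], [0.05, 2.79], [-1.13, 4.28], [0.06, 2.93], [-2.69, 2.69]. Speed limits (rad/s): [2.22, 2.22, 2.79, 3.14, 3.14, 3.14].

## Interface

Orientations are given as [roll, pitch, yaw] about the fixed x, y, z axes, in that order (R = Rz(yaw) Ry(pitch) Rx(roll)).
In Python, from cell import env gives the robot as it stands.
- The arm moves only by the shell command python3 -m crank 'ROWS'. ROWS is JSON, a list of rows, each a list of 5 numbers: the shift along the tool's x, y, z in mm, then the turn about the tool's z in degrees, then the finger opening in mm, from 0 to 95.1. In form: [[dx, dy, dz, yaw, grip], ...]. A call has 1 to 10 rows; each row is the pose to reach, as a shift and turn from the pose commanded when the call began, along the tool's axes at that moment; what a row does not reach only later rows make up. A row lasts 1/12 s, in which the tool goes at most 41.7 mm and 7.16 degrees, less where a joint would pass 70% of its speed; a pose out of reach is approached as far as the arm can. A call with a gripper value outside its range is refused whole. The fingers move at their own pace and stop on an object; the grip force is fixed at half the most. Time passes only in rows, so rows that repeat a pose let the fingers close. It gives the time, the measured TCP pose, the force, the opening and the grip force at its end, in the units of the state.
- env.state(): the state, without advancing time (a new reading comes with each control period).
- env.read_camera(name): name is "scene" or "top" or "wrist"; returns a dict with "img" (400x640x3 uint8, blue, green, red), "K" (3x3 intrinsics, pixels), "pose" (4x4, takes a point from camera to world coordinates). Camera axes: x right, y down, z forward; pixel columns grow to the right and rows downward; lengths in mm; the calibration is good to about 2 mm. A picture is of the moment at which its call begins. There is no depth.
- env.job_done(): hands the job in; it is judged then, once.
The state is a dict: "t": time; "joints": joint angles; "qvel": joint speeds; "tau": joint torques, N m; "eef_pos": TCP position; "tcp_rot": TCP orientation; "ft_force": force on the tool from outside, world axes, zero at the start; "moment": the same for the moment, N m; "opening": opening from 0.0 (shut) to 1.0 (fully open); "grip_force": force on a finger pad.
Only numpy, scipy, OpenCV 4.12 (cv2) and the standard library are available. Lean on these libraries where they do the work, as an engineer would, in place of code of your own. Each camera call takes 0.05 s, during which the arm holds its last target. There are 200 camera calls.

## Task

Lay every ceramic coupon from the blue mat on an orange pad of the carousel, one to a pad and lengthwise along it, and press each down until the pad is fully in and the coupon sits level, flat on the deck. Then take the carousel by its black knob anticlockwise (seen from above) through one full turn and on until its white mark stops at the red pointer, and only then swing the red-knobbed cam clockwise until its high point bears squarely on the sprung brake follower. Leave all coupons still seated, and leave the beaker, bottle and jar standing where they are.

Things in the scene. Friction and masses are not known exactly. Their poses are not given: they have to be found in the camera images.
- tile_a: off-white ceramic test coupon, a flat tile 50 x 32 x 10 mm, about 40 g, lying flat on the blue mat (3 mm thick) at the start (absent in some runs). Origin: centre of its underside; x along its 50 mm side, y along its 32 mm side, z up.
- tile_b: terracotta red ceramic test coupon, a flat tile 50 x 32 x 10 mm, about 40 g, lying flat on the blue mat (3 mm thick) at the start (absent in some runs). Origin: centre of its underside; x along its 50 mm side, y along its 32 mm side, z up.
- tile_c: mustard yellow ceramic test coupon, a flat tile 50 x 32 x 10 mm, about 40 g, lying flat on the blue mat (3 mm thick) at the start (absent in some runs). Origin: centre of its underside; x along its 50 mm side, y along its 32 mm side, z up.
- tile_d: green ceramic test coupon, a flat tile 50 x 32 x 10 mm, about 40 g, lying flat on the blue mat (3 mm thick) at the start (absent in some runs). Origin: centre of its underside; x along its 50 mm side, y along its 32 mm side, z up.
- pad_1_top (a point): centre of the top face of orange pad 1 on the carousel deck, 70 mm from the deck's axis, 36 degrees anticlockwise from the white mark. The pad is 32 mm (its x, radially outward) by 22 mm (y) and at the start stands 6 mm above the deck. The point goes down with the pad and round with the deck; z up.
- pad_1 (a joint): how far that pad is pushed in (m): 0 standing 6 mm proud, 0.006 fully in, its top level with the deck. Friction of about 9 N holds it wherever it is left (no return spring; a tile's weight does not move it).
- pad_2_top (a point): centre of the top face of orange pad 2 on the carousel deck, 70 mm from the deck's axis, 108 degrees anticlockwise from the white mark. The pad is 32 mm (its x, radially outward) by 22 mm (y) and at the start stands 6 mm above the deck. The point goes down with the pad and round with the deck; z up.
- pad_2 (a joint): how far that pad is pushed in (m): 0 standing 6 mm proud, 0.006 fully in, its top level with the deck. Friction of about 9 N holds it wherever it is left (no return spring; a tile's weight does not move it).
- pad_3_top (a point): centre of the top face of orange pad 3 on the carousel deck, 70 mm from the deck's axis, 252 degrees anticlockwise from the white mark. The pad is 32 mm (its x, radially outward) by 22 mm (y) and at the start stands 6 mm above the deck. The point goes down with the pad and round with the deck; z up.
- pad_3 (a joint): how far that pad is pushed in (m): 0 standing 6 mm proud, 0.006 fully in, its top level with the deck. Friction of about 9 N holds it wherever it is left (no return spring; a tile's weight does not move it).
- pad_4_top (a point): centre of the top face of orange pad 4 on the carousel deck, 70 mm from the deck's axis, 324 degrees anticlockwise from the white mark. The pad is 32 mm (its x, radially outward) by 22 mm (y) and at the start stands 6 mm above the deck. The point goes down with the pad and round with the deck; z up.
- pad_4 (a joint): how far that pad is pushed in (m): 0 standing 6 mm proud, 0.006 fully in, its top level with the deck. Friction of about 9 N holds it wherever it is left (no return spring; a tile's weight does not move it).
- deck (a joint): turn of the carousel deck (rad), growing anticlockwise seen from above, counted on past a turn (not wrapped); 0 (and 6.283) where the white mark meets the red pointer. It begins between -1.0 and -0.35. Turns without end, stiff by about 0.12 N m, stays where left.
- deck_center (a point): point on the deck's vertical axis at the level of the deck's top face (36 mm above the bench). The deck is a teal disc of 260 mm diameter on a low grey base.
- deck_mark (a point): outer end of the white mark painted on the deck's rim, 125 mm from the deck's axis.
- pointer (a point): tip of the red pointer fixed to the base just outside the deck's rim, 135 mm from the deck's axis, 36 mm above the bench.
- deck_knob_grip (a point): point at mid-height to grip on the deck's crank knob: an upright black cylinder of 18 mm diameter that spins freely on its pin, 98 mm from the deck's axis, opposite the white mark; it runs from 8 mm to 54 mm above the deck, this point 36 mm above the deck.
- cam (a joint): turn of the brake cam (rad), growing clockwise seen from above; starts between 0.2 and 1.2. At 3.14 the cam's nose (its high point, with a small red line) points straight at the follower and the deck. Stiff by about 0.1 N m, stays where left; stops at -0.2 and 4.0.
- cam_axis (a point): point on the brake cam's vertical axis, 42 mm above the bench, 200 mm from the deck's axis, at the carousel's right. The cam is a brass disc of 44 mm diameter set 8 mm off its axis, with a steel crank arm on top.
- cam_knob_grip (a point): point to grip on the cam's crank knob: an upright red cylinder of 18 mm diameter that spins freely on its pin, 55 mm from the cam's axis at the end of the arm (the arm is a quarter turn anticlockwise from the nose); it runs from 45 mm to 91 mm above the bench, this point at 72 mm; arm top at 42 mm.
- follower (a joint): travel of the sprung brake follower between cam and deck rim (m): 0 with the cam clear of it, 0.006 when the cam's high point bears on it squarely and its rubber shoe meets the rim. Light spring, about 2 to 4.5 N.
- beaker: bystander: glass beaker, 70 mm diameter, 90 mm tall; origin centre of underside.
- wash_bottle: bystander: white bottle with blue cap, 64 mm diameter, 170 mm tall; origin centre of underside.
- reagent_jar: bystander: amber jar with black lid, 60 mm diameter, 90 mm tall; origin centre of underside.

How it is judged:
By the outcome, as a careful person would: the job done as asked, in the order asked, and still so for the second after the job is handed in, with the robot touching nothing.
Of tile_a, tile_b, tile_c, tile_d only 3 to 4 are there at a start; the rules pass over those that are not, and their reading is None.
At some moment in a run one of tile_a, tile_b, tile_c, tile_d may be knocked a few centimetres aside while the robot is not near it.
Once in a run the grip may slacken for a moment while it holds something.
It also fails if it takes over 210 s, if anything falls off the work surface, if the arm or the gripper's body presses on something with over 40 N, if the wrist force passes 120 N, or if a joint passes its speed limit or range.

## Working session

There is one attempt and no reset: what is moved stays moved. The work goes in short steps, Python scripts to look and compute and a shell command to move; the robot and the scene stay as the last step left them, time stands still between calls to the robot, and variables do not carry over. Pictures are saved under pics/ and viewed, at most 16 in all, crops included, and the job is handed in when it is done.

```bash
ls; mkdir -p pics
python3 - <<'E'
from cell import env
import cv2
s=env.state();print(s)
for n in ["top","scene"]:
    r=env.read_camera(n);cv2.imwrite(f"pics/{n}0.png",r["img"]);print(n,r["K"],r["pose"])
E
```

```text
pics
{'t': 0.0, 'joints': array([ 1.13340873e+00,  4.91548521e-01,  1.55944414e+00,  1.08150946e-05,
        1.09172935e+00, -1.05632233e-01]), 'qvel': array([ 0.00090009, -0.00033153,  0.00033678,  0.00103943, -0.00069688,
       -0.00063109]), 'tau': array([-1.93112348e-03, -6.12635136e+01, -2.58178157e+01,  6.91656070e-02,
        4.82964842e-02, -8.96650067e-05]), 'eef_pos': array([203.46265212, 590.71404405, 233.07043206]), 'tcp_rot': array([-3.14047060e+00, -1.28613345e-04,  2.80983223e+00]), 'ft_force': array([-0.52426974, -0.59216673,  0.05227144]), 'moment': array([-0.01035996, -0.02090897, -0.01042231]), 'grip_force': 0.0, 'opening': 1.0010735039210241}
top [[395.86709863   0.         316.51454873]
 [  0.         395.86709863 200.01187282]
 [  0.           0.           1.        ]] [[-1.55279558e-02 -9.86225164e-01  1.64677895e-01  4.67713027e+02]
 [-9.99269343e-01  2.10591066e-02  3.18950559e-02  5.26757407e+01]
 [-3.49236761e-02 -1.64062307e-01 -9.85831576e-01  9.75603020e+02]
 [ 0.00000000e+00  0.00000000e+00  0.00000000e+00  1.00000000e+00]]
scene [[421.57719014   0.         324.21167887]
 [  0.         421.57719014 195.56594735]
 [  0.           0.           1.        ]] [[-4.63473732e-01  5.16660813e-01 -7.19898399e-01  1.24934265e+03]
 [ 8.85890058e-01  2.88295618e-01 -3.63434233e-01  3.89588820e+02]
 [ 1.97713274e-02 -8.06193055e-01 -5.91322123e-01  6.14083236e+02]
 [ 0.00000000e+00  0.00000000e+00  0.00000000e+00  1.00000000e+00]]
```

View pics/top0.png

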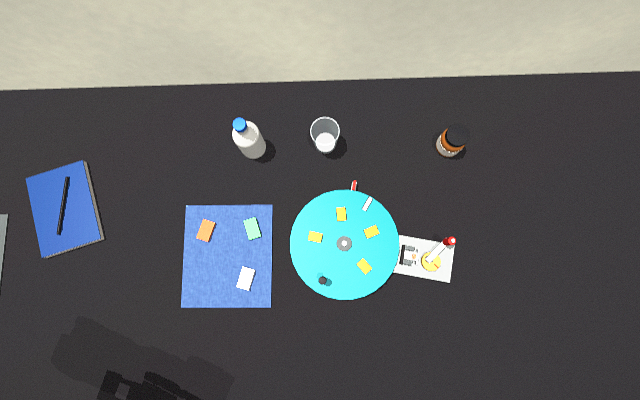

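View pics/scene0.png

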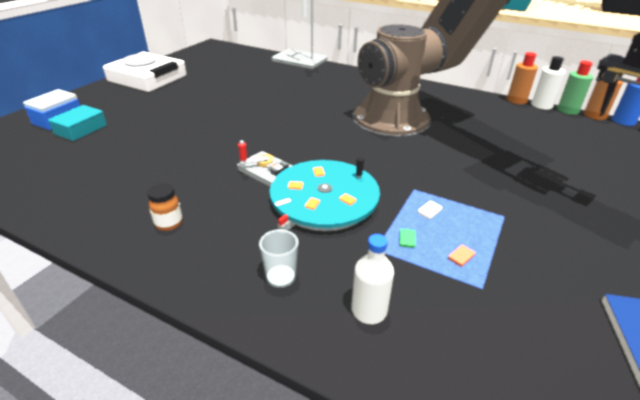

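The top view shows three coupons: red (205,231), green (252,229) and white (246,279). The deck is at about (344,244), the mark at (368,203), the pointer at (354,186), the black knob at (322,281) and the red cam knob at (450,241).

```bash
cat > h.py <<'E'
from cell import env
import cv2, numpy as np
from scipy.spatial.transform import Rotation as R
def proj(r,px,z):
    px=np.atleast_2d(px).astype(float); d=np.c_[px,np.ones(len(px))]@np.linalg.inv(r["K"]).T@r["pose"][:3,:3].T
    o=r["pose"][:3,3]; return (o+d*((z-o[2])/d[:,2])[:,None])[:,:2]
HSV={'teal':((82,120,90),(96,255,255)),'pad':((18,150,150),(30,255,255)),'red':((0,110,80),(17,255,255)),'yellow':((18,100,90),(30,255,255)),'green':((45,50,80),(80,255,255)),'white':((0,0,170),(180,40,255))}
def blobs(img,c,amin=60,amax=1e9):
    m=cv2.inRange(cv2.cvtColor(img,cv2.COLOR_BGR2HSV),*HSV[c])
    cs,_=cv2.findContours(m,cv2.RETR_EXTERNAL,cv2.CHAIN_APPROX_NONE)
    return [k[:,0,:] for k in cs if amin<cv2.contourArea(k)<amax]
def rect(r,k,z):
    p=proj(r,k,z).astype(np.float32);(c,s,a)=cv2.minAreaRect(p)
    if s[0]<s[1]: a+=90;s=s[::-1]
    return np.round(c,1),np.round(s,1),round((a+90)%180-90,1)   # angle of long side, deg
def tool(xy=None,yaw=None):
    "shift in tool axes to world xy (tool down), turn to long-side yaw deg"
    s=env.state();M=R.from_euler('xyz',s['tcp_rot']).as_matrix()
    return M,s
def go(x,y,z=None,ydir=None):
    """rows for tcp at x,y,z; ydir=world angle (deg) of finger closing line"""
    s=env.state();M=R.from_euler('xyz',s['tcp_rot']).as_matrix();p=s['eef_pos']
    d=M.T@(np.array([x,y,p[2] if z is None else z])-p)
    t=None
    if ydir is not None:
        cur=np.degrees(np.arctan2(M[1,1],M[0,1])); t=-((ydir-cur+90)%180-90)   # tool z down: +turn = clockwise
    print('go',np.round(d,1),'turn',None if t is None else round(t,1),'j6',round(s['joints'][5],2),'tcp',np.round(p,1))
E
python3 - <<'E'
from h import *
r=env.read_camera("top");im=r["img"]
k=max(blobs(im,'teal',500),key=len);c,rad=cv2.minEnclosingCircle(proj(r,k,36).astype(np.float32));print('deck',c,rad)
dc=np.array(c)
for k in blobs(im,'pad',30):
    q=proj(r,k.mean(0),42)[0];v=q-dc;print('pad px',k.mean(0).round(),q.round(1),np.hypot(*v).round(1),np.degrees(np.arctan2(v[1],v[0])).round(1))
for n in['red','green','white']:
    for k in blobs(im,n,40,600): print(n,k.mean(0).round(),rect(r,k,13))
for n,p,z in[('mark',(368,203),36),('pointer',(354,186),36),('knob',(322,280),90),('camknob',(451,240),91),('camarmaxis',(431,261),42)]:
    q=proj(r,p,z)[0];v=q-dc;print(n,q.round(1),np.hypot(*v).round(1),np.degrees(np.arctan2(v[1],v[0])).round(1))
x=cv2.resize(im[170:310,280:470],None,fx=4,fy=4,interpolation=cv2.INTER_CUBIC);cv2.imwrite('pics/c1.png',x)
s=env.state();M=R.from_euler('xyz',s['tcp_rot']).as_matrix();print(M.round(2))
w=env.read_camera('wrist');print(w['K'],(np.linalg.inv(w['pose'])@np.r_[s['eef_pos'],1]).round(1));print((M.T@w['pose'][:3,:3]).round(2))
E
```

```text
deck (520.4427490234375, 20.65570640563965) 130.50466918945312
red [449. 241.] (array([ 524.5, -232.4]), array([29.1, 19.1]), 89.0)
red [450. 143.] (array([ 768.4, -251.9]), array([61.7, 40.3]), 40.5)
green [253. 228.] (array([562. , 243.2]), array([49.4, 32.4]), 17.5)
white [245. 278.] (array([442.3, 258.6]), array([51.6, 32.4]), -16.4)
white [344. 243.] (array([520.7,  20.2]), array([31.4, 31.3]), 88.6)
white [367. 204.] (array([617.5, -39.5]), array([35.4, 10.4]), -32.4)
white [245. 134.] (array([802.1, 262.5]), array([67.3, 63.7]), -63.6)
mark [614.8 -40.1] 112.2 -32.8
pointer [657.  -8.] 139.5 -11.8
knob [437.5  72.1] 97.6 148.2
camknob [ 519.9 -213.7] 234.4 -90.1
camarmaxis [ 475.3 -179.4] 205.1 -102.7
[[-0.95  0.33 -0.  ]
 [ 0.33  0.95 -0.  ]
 [ 0.   -0.   -1.  ]]
[[341.29627566   0.         316.37913038]
 [  0.         341.29627566 197.43847757]
 [  0.           0.           1.        ]] [ -0.5  34.4 168.1   1. ]
[[ 0.   -0.96 -0.28]
 [ 1.    0.    0.  ]
 [ 0.   -0.28  0.96]]
```

View pics/c1.png

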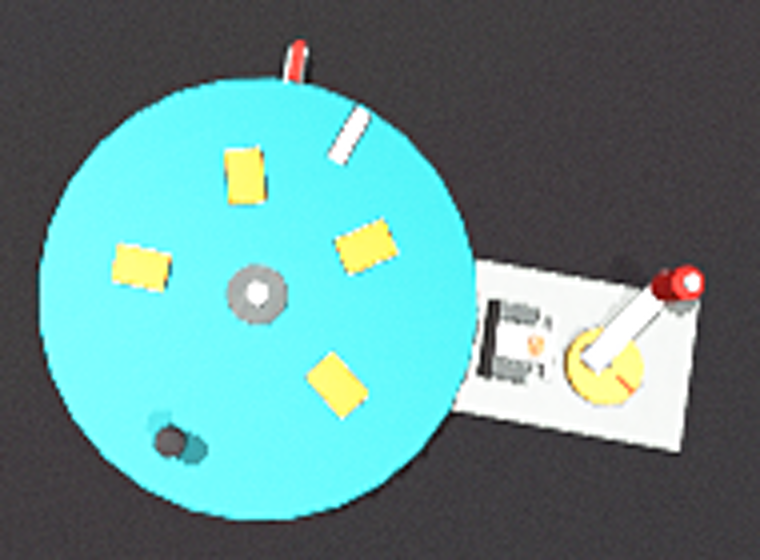

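The crop shows the mark at about -33° and the pointer at about -12°, with four free pads. The cam arm points up-right and its nose points lower right, away from the deck.

```bash
python3 - <<'E'
import re
s=open('h.py').read()
s=s.replace("'pad':((18,150,150)","'pad':((18,100,120)").replace("'red':((0,110,80),(17,","'red':((0,90,80),(19,")
open('h.py','w').write(s)
E
python3 - <<'E'
from h import *
r=env.read_camera("top");im=r["img"];hs=cv2.cvtColor(im,cv2.COLOR_BGR2HSV)
print(hs[231,205],hs[214,341],hs[237,315])
dc=np.array([520.4,20.7])
for k in blobs(im,'pad',30)+blobs(im,'red',30):
    q=proj(r,k.mean(0),42)[0];v=q-dc;print('pad px',k.mean(0).round(),rect(r,k,42),np.hypot(*v).round(1),np.degrees(np.arctan2(v[1],v[0])).round(1),'z13',rect(r,k,13))
q=proj(r,(353.3,190.5),36)[0]-dc;print('ptr',np.hypot(*q),np.degrees(np.arctan2(q[1],q[0])))
q=proj(r,(280+595/4,170+360/4),42)[0];print('cam',q,q-dc, np.degrees(np.arctan2(*(q-dc)[::-1])))
go(562,243,150,17.5+90)
E
```

```text
[ 18 123 255] [ 29 138 255] [ 30 122 255]
pad px [364. 266.] (array([466.4, -23.8]), array([30.6, 21.3]), 43.2) 70.5 -140.3 z13 (array([466.4, -26.1]), array([31.5, 22. ]), 43.2)
pad px [430. 261.] (array([ 474.8, -177.6]), array([42.7, 39.7]), 42.8) 202.4 -103.1 z13 (array([ 475. , -184.8]), array([44. , 40.9]), 42.8)
pad px [315. 237.] (array([536.5,  88.5]), array([31.5, 20.3]), 77.6) 69.4 76.6 z13 (array([538.7,  89.7]), array([32.4, 20.9]), 77.6)
pad px [371. 231.] (array([546.2, -44.4]), array([31.5, 21.8]), -67.2) 70.1 -68.1 z13 (array([548.7, -47.4]), array([32.5, 22.5]), -67.2)
pad px [205. 230.] (array([557.1, 349.8]), array([44.1, 28.6]), -19.4) 331.2 83.7 z13 (array([559.9, 359. ]), array([45.5, 29.4]), -19.4)
pad px [341. 214.] (array([589.5,  25.6]), array([30.9, 21.5]), 4.9) 69.5 4.4 z13 (array([593.3,  24.7]), array([31.9, 22.2]), 4.9)
pad px [449. 241.] (array([ 522. , -223.8]), array([29.6, 19.2]), -82.9) 244.9 -89.8 z13 (array([ 523.7, -232.4]), array([30.5, 19.8]), -82.9)
pad px [206. 231.] (array([556.6, 348.8]), array([47.6, 32.3]), -19.6) 327.8 83.9 z13 (array([559.3, 358. ]), array([49.1, 33.3]), -19.6)
pad px [449. 143.] (array([ 758.8, -242. ]), array([59.9, 40.8]), 40.5) 353.5 -47.8 z13 (array([ 767.8, -251.2]), array([61.7, 42.1]), 40.5)
ptr 128.40131460979057 -11.97901630012796
cam [ 477.61699174 -174.39117028] [ -42.78300826 -195.09117028] -102.36902142234099
go [-452.2 -212.1   83.5] turn -36.5 j6 -0.11 tcp [203.5 590.8 233.4]
```

```bash
python3 -m crank '[[-452,-212,0,-36,60],[-452,-212,0,-36,60],[-452,-212,0,-36,60],[-452,-212,0,-36,60],[-452,-212,0,-36,60],[-452,-212,0,-36,60],[-452,-212,0,-36,60],[-452,-212,40,-36,60],[-452,-212,60,-36,60],[-452,-212,60,-36,60]]'
python3 - <<'E'
from h import *
go(562,243,140,17.5+90)
E
```

```text
t: 1.08
eef_pos: [492.5, 310.4, 202.6]
tcp_rot: [3.141, 0.001, -2.845]
ft_force: [-0.4, 0.5, 0.2]
opening: 0.632
grip_force: 0.0
go [-46.8 -84.8  62.7] turn -0.5 j6 -1.42 tcp [492.5 310.4 202.6]
```

```bash
python3 -m crank '[[-47,-85,62,0,60],[-47,-85,62,0,60],[-47,-85,62,0,60],[-47,-85,62,0,60],[-47,-85,62,0,60],[-47,-85,62,0,60]]'
cat >> h.py <<'E'
def wtile(c,z=13,tag=None,amin=300):
    r=env.read_camera('wrist')
    for k in blobs(r['img'],c,amin):
        if k.min()>0 and k[:,0].max()<639 and k[:,1].max()<399: print(c,k.mean(0).round(),rect(r,k,z))
    if tag: cv2.imwrite(f'pics/{tag}.png',r['img'])
E
python3 - <<'E'
from h import *
wtile('green',13,'w1')
go(562,243,23.5,17.5+90)
E
```

```text
t: 1.58
eef_pos: [560.7, 244.7, 140.9]
tcp_rot: [3.141, -0.0, -2.845]
ft_force: [-0.6, 1.7, 0.5]
opening: 0.629
grip_force: 0.0
green [315. 192.] (array([559.4, 243.8]), array([50.5, 31.2]), 17.3)
go [ -0.6  -2.5 117.8] turn -0.5 j6 -1.56 tcp [560.6 245.2 141.3]
```

View pics/w1.png

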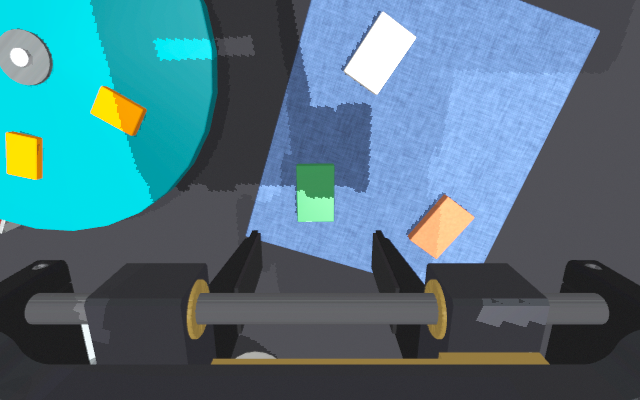

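Green sits at (315,192) in the wrist view, centred between the fingers. Descending to grip it.

```bash
python3 -m crank '[[0,-1,40,0,60],[0,-1,80,0,60],[0,-1,105,0,60],[0,-1,117.5,0,60],[0,-1,117.5,0,60],[0,-1,117.5,0,20],[0,-1,117.5,0,20],[0,-1,117.5,0,20],[0,-1,117.5,0,20],[0,-1,117.5,0,20]]'
python3 -m crank '[[0,0,-20,0,20],[0,0,-60,0,20],[0,0,-100,0,20],[0,0,-100,0,20]]'
python3 - <<'E'
from h import *
wtile('green',110,'w2')
a=np.radians(76.1);go(520.4+70*np.cos(a),20.7+70*np.sin(a),110,76.1+90)
E
```

```text
t: 2.47
eef_pos: [561.4, 243.7, 23.6]
tcp_rot: [3.142, 0.001, -2.845]
ft_force: [0.4, 0.7, -0.3]
opening: 0.337
grip_force: 0.4
t: 2.8
eef_pos: [563.8, 244.4, 130.1]
tcp_rot: [3.141, 0.01, -2.845]
ft_force: [1.7, 0.6, -0.1]
opening: 0.335
grip_force: 30.0
green [316. 249.] (array([564.5, 245.5]), array([52.4, 33.7]), 17.0)
go [  70.  -141.1   16.5] turn -59.1 j6 -1.57 tcp [562.8 244.  127.1]
```

```bash
cat >> h.py <<'E'
_go=go
def go(x,y,z=None,ydir=None):
    _go(x,y,z,ydir)
    if ydir is None: return
    s=env.state();M=R.from_euler('xyz',s['tcp_rot']).as_matrix();p=s['eef_pos']
    cur=np.degrees(np.arctan2(M[1,1],M[0,1])); t=-((ydir-cur+90)%180-90)
    dj=np.degrees(np.arctan2(y,x)-np.arctan2(p[1],p[0]))
    print([(round(u,1),'j6->%.2f'%(s['joints'][5]+np.radians(u+dj))) for u in (t-180,t,t+180)])
DC=np.array([520.4,20.7]); MARK0=-31.9
def pad(i,z,extra=0):
    a=np.radians(MARK0+{1:36,2:108,3:252,4:324}[i]); q=DC+(70+extra)*np.array([np.cos(a),np.sin(a)]); print('pad',i,q.round(1)); go(*q,z,np.degrees(a)+90)
E
python3 -m crank '[[20,-40,0,7,20],[40,-80,0,14,20],[60,-120,0,21,20],[70,-141,0,28,20],[70,-141,0,35,20],[70,-141,0,42,20],[70,-141,0,49,20],[70,-141,0,56,20],[70,-141,0,63,20],[70,-141,0,70,20]]'
python3 -m crank '[[0,0,0,7,20],[0,0,0,14,20],[0,0,0,21,20],[0,0,0,28,20],[0,0,0,35,20],[0,0,0,42,20],[0,0,0,49,20],[0,0,0,51,20],[0,0,0,51,20]]'
python3 - <<'E'
from h import *
pad(2,62.5)
r=env.read_camera('wrist');cv2.imwrite('pics/w3.png',r['img'])
for k in blobs(r['img'],'pad',200): print(k.mean(0),rect(r,k,42))
for k in blobs(r['img'],'green',200): print(rect(r,k,env.state()['eef_pos'][2]-10.5))
E
```

```text
t: 3.68
eef_pos: [535.0, 88.1, 122.2]
tcp_rot: [-3.14, -0.001, 2.21]
ft_force: [0.3, 1.1, 0.4]
opening: 0.333
grip_force: 30.0
t: 4.43
eef_pos: [535.1, 88.2, 122.2]
tcp_rot: [-3.14, 0.0, 1.325]
ft_force: [-0.5, -0.5, 0.1]
opening: 0.332
grip_force: 30.0
pad 2 [537.2  88.7]
go [ 1.   2.  59.7] turn -0.2 j6 0.29 tcp [535.1  88.2 122.2]
[(np.float64(-180.2), 'j6->-2.86'), (np.float64(-0.2), 'j6->0.28'), (np.float64(179.8), 'j6->3.43')]
[319.11691884 359.15818432] (array([506.8, -29.1]), array([278.4,  19.7]), -14.0)
[382.67692308 308.62307692] (array([565. ,  -1.5]), array([53. ,  9.4]), 81.4)
[250.02898551 308.97101449] (array([465.2,  23.4]), array([53.2,  9.6]), 70.1)
[316.44047619 197.16666667] (array([537.6, 100.3]), array([20.6, 10.3]), -14.1)
(array([535.6,  92.7]), array([49.7, 32. ]), 76.0)
```

View pics/w3.png

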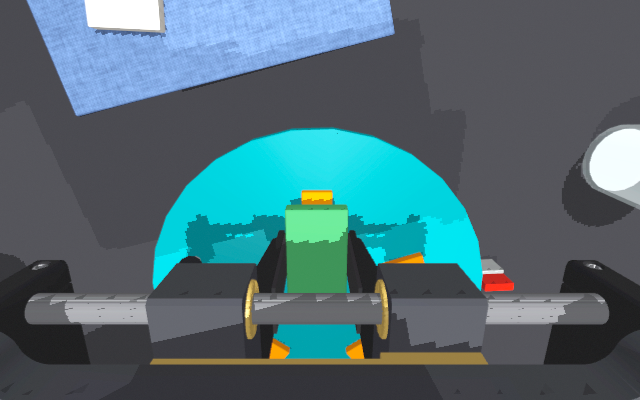

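The wrist view shows the green tile at (317,250) in line with the pad end at (316,197). Compared with the wrist view, the top camera reads about 2.3 mm high in x. The tile also sits about 4 mm outward in the grip, so I'll place with those corrections.

```bash
sed -i 's/DC=np.array(\[520.4,20.7\])/DC=np.array([518.2,20.7])/' h.py
python3 -m crank '[[-2.5,0,20,0,20],[-2.5,0,40,0,20],[-2.5,0,52,0,20],[-2.5,0,58,0,20],[-2.5,0,58,0,20]]'
python3 -m crank '[[0,0,1,0,20],[0,0,2,0,20],[0,0,3,0,20],[0,0,3,0,20]]'
```

```text
t: 4.9
eef_pos: [534.3, 85.7, 63.8]
tcp_rot: [-3.139, 0.001, 1.327]
ft_force: [-0.4, -0.8, 0.3]
opening: 0.334
grip_force: 30.0
t: 5.23
eef_pos: [535.2, 85.8, 62.6]
tcp_rot: [3.141, -0.0, 1.327]
ft_force: [0.3, 0.4, 0.7]
opening: 0.333
grip_force: 30.0
```

```bash
python3 -m crank '[[0,0,2,0,20],[0,0,4,0,20],[0,0,5,0,20],[0,0,6,0,20],[0,0,6,0,20],[0,0,6,0,20]]'
```

```text
t: 5.73
eef_pos: [535.3, 85.8, 56.9]
tcp_rot: [3.14, -0.0, 1.326]
ft_force: [-0.7, -0.5, 4.8]
opening: 0.33
grip_force: 30.0
```

```bash
python3 -m crank '[[0,0,0,0,44],[0,0,0,0,44],[0,0,0,0,44],[0,0,-10,0,44],[3.5,0,-25,0,44],[3.5,0,-25,0,0],[3.5,0,-25,0,0],[3.5,0,-25,0,0],[3.5,0,-25,0,0],[3.5,0,-25,0,0]]'
python3 -m crank '[[0,0,8,0,0],[0,0,14,0,0],[0,0,16,0,0],[0,0,16,0,0]]'
```

```text
t: 6.57
eef_pos: [535.5, 89.1, 80.7]
tcp_rot: [-3.141, 0.0, 1.326]
ft_force: [0.6, -0.3, -1.2]
opening: 0.168
grip_force: 0.0
t: 6.9
eef_pos: [536.4, 89.0, 65.3]
tcp_rot: [3.14, -0.0, 1.326]
ft_force: [0.2, -2.3, 10.3]
opening: 0.008
grip_force: 5.1
```

Tips at 46.3 with 10 N already. I'll press a little more.

```bash
python3 -m crank '[[0,0,2,0,0],[0,0,2,0,0],[0,0,3,0,0],[0,0,3,0,0]]'
python3 -m crank '[[0,0,-10,0,0],[0,0,-40,0,0],[0,0,-70,0,0],[0,0,-70,0,60]]'
python3 - <<'E'
from h import *
r=env.read_camera("top");im=r["img"]
for n in['red','green','white']:
    for k in blobs(im,n,150,600): print(n,k.mean(0).round(),rect(r,k,13),rect(r,k,46))
go(440,258.6,140,-16.4+90)
E
```

```text
t: 7.23
eef_pos: [537.8, 88.7, 65.1]
tcp_rot: [3.136, -0.001, 1.326]
ft_force: [-4.9, -6.2, 43.1]
opening: 0.003
grip_force: 21.4
t: 7.57
eef_pos: [537.5, 89.3, 135.9]
tcp_rot: [3.136, -0.002, 1.326]
ft_force: [0.6, 0.2, -0.2]
opening: 0.035
grip_force: 0.0
white [245. 278.] (array([442.2, 258.4]), array([51.6, 32.8]), -16.3) (array([443.1, 251.3]), array([49.8, 31.7]), -16.3)
white [303. 217.] (array([587.8, 117.9]), array([138. ,  14.5]), -87.9) (array([583.7, 115.6]), array([133.2,  14. ]), -87.9)
white [  2. 245.] (array([530.2, 864.8]), array([157.4,  18. ]), 6.8) (array([528.1, 836.9]), array([152. ,  17.4]), 6.8)
go [ 140.9 -134.8   -6.5] turn -87.6 j6 0.29 tcp [536.7  89.2 133.8]
[(np.float64(-267.6), 'j6->-4.02'), (np.float64(-87.6), 'j6->-0.87'), (np.float64(92.4), 'j6->2.27')]
```

```bash
python3 -m crank '[[28,-27,-6,-7,60],[56,-54,-6,-14,60],[84,-81,-6,-21,60],[112,-108,-6,-28,60],[141,-135,-6,-35,60],[141,-135,-6,-42,60],[141,-135,-6,-49,60],[141,-135,-6,-56,60],[141,-135,-6,-63,60],[141,-135,-6,-70,60]]'
python3 -m crank '[[0,0,0,-7,60],[0,0,0,-14,60],[0,0,0,-17.6,60],[0,0,0,-17.6,60]]'
python3 - <<'E'
from h import *
wtile('white',13)
go(440,258.5,23.5,-16.4+90)
E
```

```text
t: 8.45
eef_pos: [438.4, 258.6, 136.6]
tcp_rot: [-3.14, -0.001, 2.554]
ft_force: [-0.5, 0.7, -0.3]
opening: 0.63
grip_force: 0.0
t: 8.78
eef_pos: [438.5, 258.4, 136.7]
tcp_rot: [-3.14, -0.002, 2.858]
ft_force: [0.2, 0.3, 0.2]
opening: 0.632
grip_force: 0.0
white [317. 196.] (array([439.1, 259.2]), array([51.4, 31.9]), -17.1)
go [ -1.6   0.6 113.4] turn -0.1 j6 -0.88 tcp [438.5 258.5 136.9]
[(np.float64(-180.1), 'j6->-4.02'), (np.float64(-0.1), 'j6->-0.88'), (np.float64(179.9), 'j6->2.26')]
```

```bash
python3 -m crank '[[1,0,40,0,60],[1,0,80,0,60],[1,0,105,0,60],[1,0,113,0,60],[1,0,113.3,0,60],[1,0,113.3,0,20],[1,0,113.3,0,20],[1,0,113.3,0,20],[1,0,113.3,0,20],[1,0,113.3,0,20]]'
python3 -m crank '[[0,0,0,0,20],[0,0,-10,0,20],[0,0,-50,0,20],[0,0,-90,0,20],[0,0,-105,0,20],[0,0,-105,0,20],[0,0,-105,0,20]]'
python3 - <<'E'
from h import *
z=env.state()['eef_pos'][2]
wtile('white',z-10.5)
pad(3,z);pad(1,z);pad(4,z)
E
```

```text
t: 9.67
eef_pos: [438.1, 259.0, 25.2]
tcp_rot: [3.141, 0.0, 2.855]
ft_force: [0.4, -0.3, -0.2]
opening: 0.339
grip_force: 0.1
t: 10.25
eef_pos: [438.1, 259.0, 131.0]
tcp_rot: [3.14, 0.002, 2.855]
ft_force: [-0.1, -0.2, -0.7]
opening: 0.331
grip_force: 30.0
white [509. 311.] (array([500.6, 352.3]), array([25.5,  7.7]), 73.6)
white [316. 251.] (array([435.5, 260.4]), array([46.6, 31.4]), -16.4)
pad 3 [464.7 -24.4]
go [-105.9 -264.    -1.1] turn -56.5 j6 -0.88 tcp [437.6 258.8 129.9]
[(np.float64(-236.5), 'j6->-5.59'), (np.float64(-56.5), 'j6->-2.45'), (np.float64(123.5), 'j6->0.69')]
pad 1 [588.   25.7]
go [-210.1 -181.1   -1.1] turn -20.5 j6 -0.88 tcp [437.6 258.8 129.9]
[(np.float64(-200.5), 'j6->-4.87'), (np.float64(-20.5), 'j6->-1.73'), (np.float64(159.5), 'j6->1.41')]
pad 4 [544.5 -44.2]
go [-188.1 -260.4   -1.1] turn 51.5 j6 -0.88 tcp [437.6 258.8 129.9]
[(np.float64(-128.5), 'j6->-3.74'), (np.float64(51.5), 'j6->-0.60'), (np.float64(231.5), 'j6->2.54')]
```

```bash
python3 -m crank '[[-26,-22,0,-5,20],[-52,-45,0,-10,20],[-78,-67,0,-15,20],[-105,-90,0,-20.5,20],[-131,-112,0,-20.5,20],[-157,-135,0,-20.5,20],[-183,-157,0,-20.5,20],[-211,-181,0,-20.5,20],[-211,-181,0,-20.5,20],[-211,-181,0,-20.5,20]]'
python3 - <<'E'
from h import *
pad(1,66)
r=env.read_camera('wrist');cv2.imwrite('pics/w4.png',r['img'])
z=env.state()['eef_pos'][2]
for k in blobs(r['img'],'pad',100): print(k.mean(0).round(),rect(r,k,42))
for k in blobs(r['img'],'white',1000): print(k.mean(0).round(),rect(r,k,z-10.5))
E
```

```text
t: 11.13
eef_pos: [589.1, 24.2, 127.9]
tcp_rot: [3.141, -0.003, -3.073]
ft_force: [0.3, 0.1, -0.5]
opening: 0.335
grip_force: 30.0
pad 1 [588.   25.7]
go [ 0.8  1.5 61.9] turn -0.2 j6 -1.71 tcp [589.1  24.2 127.9]
[(np.float64(-180.2), 'j6->-4.85'), (np.float64(-0.2), 'j6->-1.71'), (np.float64(179.8), 'j6->1.43')]
[319. 360.] (array([718.7,  35.7]), array([283. ,  10.2]), -86.1)
[382. 307.] (array([668.7,  83.1]), array([53.9,  8.8]), 10.4)
[250. 313.] (array([675.8, -22. ]), array([53.9,  7.3]), 0.7)
[221. 140.] (array([542.5, -44.8]), array([31.4, 21.2]), -69.3)
[262.  24.] (array([466.6, -20.2]), array([20.8, 14.6]), -56.3)
[240.  10.] (array([459.8, -33.7]), array([16.6, 14.6]), -21.3)
[30. 23.] (array([ 479.5, -163.7]), array([34.8, 31.7]), -86.0)
[316. 253.] (array([587.5,  24.8]), array([43.8, 31.1]), 4.0)
[324. 113.] (array([514.7,  22.3]), array([23. , 15.4]), -0.7)
[58. 59.] (array([ 501.1, -101.9]), array([46.4, 44.7]), 3.6)
```

View pics/w4.png

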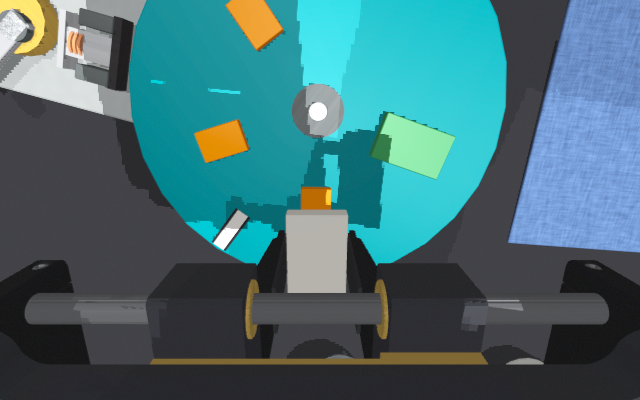

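White (316,250) lines up laterally with the pad's inner end (316,190). It needs about 1.4 mm more in +x. Green sits well on pad 2.

```bash
python3 -m crank '[[1.4,0,20,0,20],[1.4,0,40,0,20],[1.4,0,55,0,20],[1.4,0,62,0,20],[1.4,0,64,0,20],[1.4,0,65,0,20],[1.4,0,65,0,20],[1.4,0,65,0,20]]'
python3 -m crank '[[0,0,2,0,20],[0,0,4,0,20],[0,0,5,0,20],[0,0,6,0,20],[0,0,6,0,20]]'
```

```text
t: 11.85
eef_pos: [588.1, 25.8, 65.6]
tcp_rot: [-3.142, 0.001, -3.07]
ft_force: [1.0, -0.1, 0.6]
opening: 0.335
grip_force: 30.0
t: 12.27
eef_pos: [588.3, 25.7, 59.8]
tcp_rot: [-3.142, 0.002, -3.07]
ft_force: [-1.2, 1.1, 6.2]
opening: 0.331
grip_force: 30.0
```

```bash
python3 -m crank '[[0,0,1,0,20],[0,0,2,0,20],[0,0,2,0,20],[0,0,2,0,20]]'
python3 -m crank '[[0,0,0,0,44],[0,0,0,0,44],[0,0,0,0,44],[0,0,-10,0,44],[1,0,-25,0,44],[1,0,-25,0,0],[1,0,-25,0,0],[1,0,-25,0,0],[1,0,-25,0,0],[1,0,-25,0,0]]'
```

```text
t: 12.6
eef_pos: [588.3, 25.7, 58.2]
tcp_rot: [-3.142, 0.002, -3.07]
ft_force: [-1.4, 0.8, 10.4]
opening: 0.33
grip_force: 30.0
t: 13.43
eef_pos: [586.6, 25.6, 81.3]
tcp_rot: [3.141, -0.001, -3.07]
ft_force: [0.1, 0.4, -0.4]
opening: 0.166
grip_force: 0.0
```

```bash
python3 -m crank '[[0,0,8,0,0],[0,0,14,0,0],[0,0,17,0,0],[0,0,18,0,0],[0,0,18.5,0,0],[0,0,18.5,0,0]]'
```

```text
t: 13.93
eef_pos: [586.9, 25.5, 65.1]
tcp_rot: [-3.141, 0.001, -3.07]
ft_force: [-8.3, 0.1, 31.1]
opening: 0.004
grip_force: 15.2
```

```bash
python3 -m crank '[[0,0,-10,0,0],[0,0,-40,0,0],[0,0,-70,0,0],[0,0,-70,0,60]]'
python3 - <<'E'
from h import *
r=env.read_camera("top");im=r["img"]
for k in blobs(im,'red',150,600): print(k.mean(0).round(),rect(r,k,13))
go(557,358,140,-19.5+90)
E
```

```text
t: 14.27
eef_pos: [588.6, 25.5, 137.5]
tcp_rot: [-3.141, 0.006, -3.07]
ft_force: [0.4, -0.4, 0.2]
opening: 0.033
grip_force: 0.0
go [  7.1 333.9  -4.9] turn 23.6 j6 -1.71 tcp [587.9  25.5 135.3]
[(np.float64(-156.4), 'j6->-3.91'), (np.float64(23.6), 'j6->-0.77'), (np.float64(203.6), 'j6->2.37')]
```

```bash
python3 -m crank '[[7,40,-5,5,60],[7,80,-5,10,60],[7,120,-5,15,60],[7,160,-5,20,60],[7,200,-5,23.6,60],[7,240,-5,23.6,60],[7,280,-5,23.6,60],[7,320,-5,23.6,60],[7,334,-5,23.6,60],[7,334,-5,23.6,60]]'
python3 - <<'E'
from h import *
wtile('red',13,'w5')
go(557,358,23.5,-19.5+90)
E
```

```text
t: 15.15
eef_pos: [554.8, 361.1, 136.5]
tcp_rot: [-3.141, -0.001, 2.805]
ft_force: [-0.4, 0.1, -0.8]
opening: 0.627
grip_force: 0.0
red [315. 198.] (array([556.4, 359.8]), array([50. , 31.5]), -19.2)
go [ -2.3  -0.2 113.1] turn 0.1 j6 -0.76 tcp [555.1 359.1 136.6]
[(np.float64(-179.9), 'j6->-3.90'), (np.float64(0.1), 'j6->-0.76'), (np.float64(180.1), 'j6->2.38')]
```

View pics/w5.png

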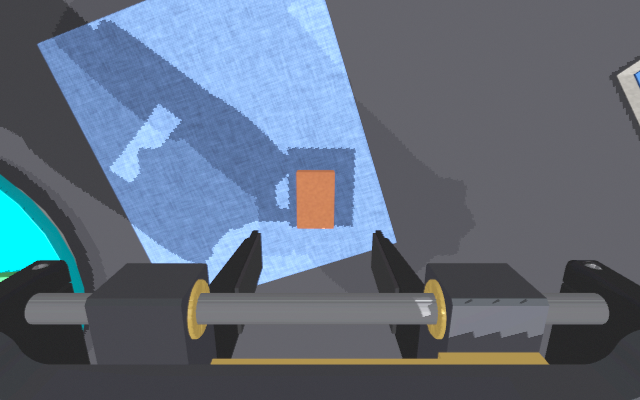

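Red is at (315,199), centred and straight. Gripping it now.

```bash
python3 -m crank '[[0,0,40,0,60],[0,0,80,0,60],[0,0,105,0,60],[0,0,112,0,60],[0,0,114,0,60],[0,0,114,0,20],[0,0,114,0,20],[0,0,114,0,20],[0,0,114,0,20],[0,0,114,0,20]]'
python3 -m crank '[[0,0,0,0,20],[0,0,-10,0,20],[0,0,-50,0,20],[0,0,-90,0,20],[0,0,-105,0,20],[0,0,-105,0,20],[0,0,-105,0,20]]'
python3 - <<'E'
from h import *
z=env.state()['eef_pos'][2]
wtile('red',z-10.5)
pad(3,z);pad(4,z)
E
```

```text
t: 16.03
eef_pos: [556.3, 358.2, 24.9]
tcp_rot: [3.141, 0.001, 2.801]
ft_force: [-0.2, -0.0, 0.6]
opening: 0.336
grip_force: 0.4
t: 16.62
eef_pos: [556.0, 358.3, 130.6]
tcp_rot: [3.14, 0.001, 2.801]
ft_force: [0.3, 0.0, -0.6]
opening: 0.33
grip_force: 30.0
red [316. 250.] (array([553. , 359.8]), array([47.7, 31.8]), -19.4)
pad 3 [464.7 -24.4]
go [ -42.  -390.8   -1.3] turn -59.6 j6 -0.76 tcp [555.6 358.  129.2]
[(np.float64(-239.6), 'j6->-5.56'), (np.float64(-59.6), 'j6->-2.42'), (np.float64(120.4), 'j6->0.72')]
pad 4 [544.5 -44.2]
go [-123.9 -382.8   -1.4] turn 48.4 j6 -0.76 tcp [555.6 358.  129.2]
[(np.float64(-131.6), 'j6->-3.71'), (np.float64(48.4), 'j6->-0.57'), (np.float64(228.4), 'j6->2.58')]
```

```bash
python3 -m crank '[[-12,-38,0,5,20],[-24,-76,0,10,20],[-36,-114,0,15,20],[-48,-152,0,20,20],[-60,-190,0,25,20],[-72,-228,0,30,20],[-85,-266,0,35,20],[-98,-304,0,40,20],[-110,-342,0,44,20],[-124,-382,0,48.4,20]]'
python3 -m crank '[[0,0,0,0,20],[0,0,0,0,20]]'
python3 - <<'E'
from h import *
pad(4,66)
r=env.read_camera('wrist');cv2.imwrite('pics/w6.png',r['img'])
E
```

```text
t: 17.5
eef_pos: [544.1, -44.1, 127.9]
tcp_rot: [-3.139, -0.002, 1.953]
ft_force: [1.7, 0.6, -0.6]
opening: 0.33
grip_force: 30.0
t: 17.67
eef_pos: [544.6, -44.4, 128.0]
tcp_rot: [-3.139, -0.002, 1.953]
ft_force: [-0.0, 0.6, -1.0]
opening: 0.332
grip_force: 30.0
pad 4 [544.5 -44.2]
go [ 0.2  0.2 62. ] turn -0.2 j6 -0.58 tcp [544.6 -44.4 128. ]
[(np.float64(-180.2), 'j6->-3.73'), (np.float64(-0.2), 'j6->-0.59'), (np.float64(179.8), 'j6->2.55')]
```

View pics/w6.png

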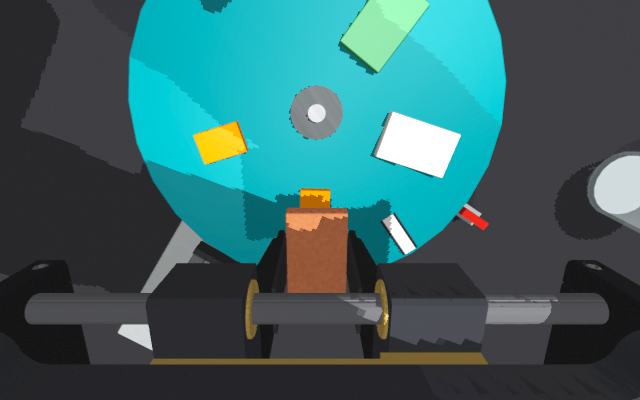

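Red (316,250) is in line with pad 4's inner end (315,198). White and green lie flat. I'll measure them against the deck centre before lowering.

Run:
```python
from h import *
r=env.read_camera('wrist');im=r['img']
k=max(blobs(im,'teal',2000),key=len);p=proj(r,k,36)
from scipy.optimize import least_squares
k=k[(k[:,1]<230)&(k[:,1]>5)];p=proj(r,k,36)
f=least_squares(lambda c:np.hypot(*(p-c[:2]).T)-130,[518,21],loss='soft_l1').x;print('deck fit',f)
print('hub z36/40/46',[proj(r,(316,113),z)[0].round(1) for z in(36,40,46)])
for n,z in(('white',46),('pad',42)):
  for k in blobs(im,n,400):
    if k[:,1].max()<250:
        c,s,a=rect(r,k,z);v=c-f;print(n,k.mean(0).round(),c,s,a,'r',np.hypot(*v).round(1),'ang',np.degrees(np.arctan2(*v[::-1])).round(1))
for pt in((369,207),(402,253),(393,213)):print(pt,np.degrees(np.arctan2(*(proj(r,pt,36)[0]-f)[::-1])))
```

```text
deck fit [516.68644811  22.454773  ]
hub z36/40/46 [array([517.9,  21.7]), array([517.8,  21.9]), array([517.8,  22.1])]
white [620. 187.] [734.1  53.2] [42.7 31.7] -53.1 r 219.6 ang 8.0
white [416. 147.] [590.2  26.7] [49.9 31.8] 4.0 r 73.6 ang 3.3
pad [219. 144.] [463.5 -23. ] [31.6 21.5] 38.9 r 70.0 ang -139.5
(369, 207) -37.714027092710175
(402, 253) -35.6049406868279
(393, 213) -29.58157000914969
```

```bash
python3 -m crank '[[1,0,20,0,20],[1,0,40,0,20],[1,0,55,0,20],[1,0,62,0,20],[1,0,64,0,20],[1,0,65,0,20],[1,0,65,0,20],[1,0,65,0,20]]'
python3 -m crank '[[0,0,2,0,20],[0,0,4,0,20],[0,0,6,0,20],[0,0,7,0,20],[0,0,8,0,20],[0,0,8,0,20],[0,0,8,0,20]]'
python3 -m crank '[[0,0,0,0,44],[0,0,0,0,44],[0,0,0,0,44],[0,0,-10,0,44],[1,0,-25,0,44],[1,0,-25,0,0],[1,0,-25,0,0],[1,0,-25,0,0],[1,0,-25,0,0],[1,0,-25,0,0]]'
```

```text
t: 18.43
eef_pos: [545.3, -41.4, 65.0]
tcp_rot: [3.141, 0.001, 1.957]
ft_force: [0.6, -0.1, 0.0]
opening: 0.334
grip_force: 30.0
t: 19.02
eef_pos: [545.6, -41.6, 57.8]
tcp_rot: [3.139, 0.001, 1.956]
ft_force: [-2.1, 2.4, 12.8]
opening: 0.333
grip_force: 30.0
t: 19.85
eef_pos: [544.4, -40.7, 80.9]
tcp_rot: [-3.141, -0.001, 1.956]
ft_force: [-0.1, -0.1, 0.3]
opening: 0.169
grip_force: 0.0
```

```bash
python3 -m crank '[[0,0,8,0,0],[0,0,14,0,0],[0,0,16,0,0],[0,0,17,0,0],[0,0,17.5,0,0],[0,0,17.5,0,0]]'
python3 -m crank '[[0,0,-10,0,0],[0,0,-40,0,0],[0,0,-70,0,0],[0,0,-70,0,60]]'
```

```text
t: 20.35
eef_pos: [545.3, -40.4, 65.2]
tcp_rot: [3.139, 0.001, 1.956]
ft_force: [-3.3, 5.0, 26.1]
opening: 0.005
grip_force: 13.1
t: 20.68
eef_pos: [546.3, -41.0, 137.8]
tcp_rot: [3.137, 0.003, 1.956]
ft_force: [1.0, 0.0, -0.1]
opening: 0.037
grip_force: 0.0
```

Run:
```python
from h import *
go(434.3,73.7,130,148.1+90)
```

```text
go [148.4 -60.6   7. ] turn -36.0 j6 -0.58 tcp [546.3 -41.  137.8]
[(np.float64(-216.0), 'j6->-4.11'), (np.float64(-36.0), 'j6->-0.97'), (np.float64(144.0), 'j6->2.17')]
```

```bash
python3 -m crank '[[30,-12,0,7,40],[60,-24,0,14,40],[90,-36,0,21,40],[120,-48,0,28,40],[148,-60,0,35,40],[148,-60,0,42,40],[148,-60,0,49,40],[148,-60,0,56,40],[148,-60,0,63,40],[148,-60,0,70,40]]'
python3 -m crank '[[0,0,0,7,40],[0,0,0,14,40],[0,0,0,21,40],[0,0,0,28,40],[0,0,0,35,40],[0,0,0,42,40],[0,0,0,49,40],[0,0,0,56,40],[0,0,0,63,40],[0,0,0,70,40]]'
python3 -m crank '[[0,0,0,4,40],[0,0,0,4,40]]'
python3 - <<'E'
from h import *
go(434.3,73.7,72,148.1+90)
cv2.imwrite('pics/w7.png',env.read_camera('wrist')['img'])
E
```

```text
t: 21.52
eef_pos: [433.1, 73.9, 133.2]
tcp_rot: [-3.141, 0.0, 0.729]
ft_force: [0.5, 0.4, 0.1]
opening: 0.421
grip_force: 0.0
t: 22.35
eef_pos: [433.1, 73.8, 133.2]
tcp_rot: [3.141, 0.001, -0.493]
ft_force: [-0.5, -0.5, -0.1]
opening: 0.423
grip_force: 0.0
t: 22.52
eef_pos: [433.1, 73.8, 133.2]
tcp_rot: [3.141, 0.001, -0.56]
ft_force: [-0.1, -0.9, 0.1]
opening: 0.419
grip_force: 0.0
go [ 1.1 -0.5 61.2] turn -0.2 j6 2.15 tcp [433.1  73.8 133.2]
[(np.float64(-180.2), 'j6->-1.00'), (np.float64(-0.2), 'j6->2.14'), (np.float64(179.8), 'j6->5.29')]
```

View pics/w7.png

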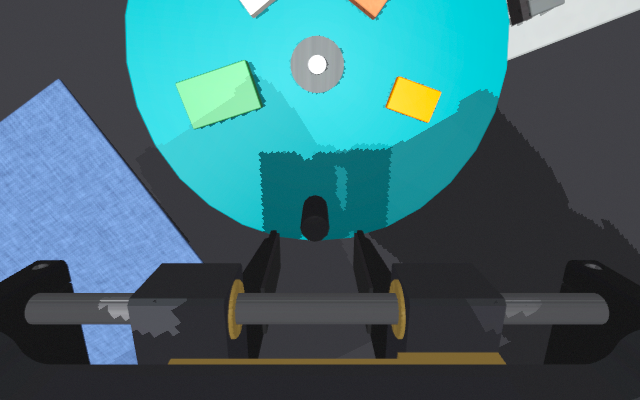

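The knob top is at (315,229), between the fingers. The deck hub is at (317,65).

```bash
python3 -m crank '[[2.5,-0.5,30,0,40],[2.5,-0.5,50,0,40],[2.5,-0.5,61,0,40],[2.5,-0.5,61,0,40],[2.5,-0.5,61,0,8],[2.5,-0.5,61,0,8],[2.5,-0.5,61,0,8],[2.5,-0.5,61,0,8],[2.5,-0.5,61,0,8],[2.5,-0.5,61,0,8]]'
python3 - <<'E'
from h import *
s=env.state();print(s['eef_pos'],s['grip_force'],s['opening'])
# arc rows: deck axis in tool frame at distance 98 along tool +x
for a in range(7,71,7):
    t=np.radians(a); print(a,round(98*(1-np.cos(t)),1),round(98*np.sin(t),1))
M=R.from_euler('xyz',s['tcp_rot']).as_matrix();print(M.round(2))
print('axis est',s['eef_pos']+M[:,0]*98)
E
```

```text
t: 23.4
eef_pos: [436.1, 73.0, 73.5]
tcp_rot: [-3.141, -0.001, -0.557]
ft_force: [-1.1, -0.3, 7.2]
opening: 0.186
grip_force: 30.0
[436.06459462  72.96445704  73.51721105] 30.001223981380463 0.18594873385355637
7 0.7 11.9
14 2.9 23.7
21 6.5 35.1
28 11.5 46.0
35 17.7 56.2
42 25.2 65.6
49 33.7 74.0
56 43.2 81.2
63 53.5 87.3
70 64.5 92.1
[[ 0.85 -0.53  0.  ]
 [-0.53 -0.85  0.  ]
 [ 0.   -0.   -1.  ]]
axis est [519.26975092  21.18716981  73.63758903]
```

```bash
python3 -m crank '[[0.7,11.9,0,-7,8],[2.9,23.7,0,-14,8],[6.5,35.1,0,-21,8],[11.5,46,0,-28,8],[17.7,56.2,0,-35,8],[25.2,65.6,0,-42,8],[33.7,74,0,-49,8],[43.2,81.2,0,-56,8],[53.5,87.3,0,-63,8],[64.5,92.1,0,-70,8]]'
python3 - <<'E'
from h import *
s=env.state();M=R.from_euler('xyz',s['tcp_rot']).as_matrix()
print('axis est',s['eef_pos']+M[:,0]*98, M.T@s['ft_force'],s['joints'][5],s['grip_force'])
E
```

```text
t: 24.23
eef_pos: [441.1, -39.9, 73.5]
tcp_rot: [-3.141, 0.001, 0.671]
ft_force: [-3.3, 0.6, 11.0]
opening: 0.183
grip_force: 30.0
axis est [517.83247935  21.06967358  73.4080669 ] [ -2.23109193  -2.55080106 -10.96861899] 0.6605326310939124 30.00232994556427
```

```bash
python3 -m crank '[[0.7,11.9,0,-7,8],[2.9,23.7,0,-14,8],[6.5,35.1,0,-21,8],[11.5,46,0,-28,8],[17.7,56.2,0,-35,8],[25.2,65.6,0,-42,8],[33.7,74,0,-49,8],[43.2,81.2,0,-56,8],[53.5,87.3,0,-63,8],[64.5,92.1,0,-70,8]]'
python3 - <<'E'
from h import *
s=env.state();M=R.from_euler('xyz',s['tcp_rot']).as_matrix()
print('axis est',s['eef_pos']+M[:,0]*98, M.T@s['ft_force'],s['joints'][5],s['grip_force'])
r=env.read_camera('top');k=[rect(r,q,36) for q in blobs(r['img'],'white',60,200)];print(k)
E
```

```text
t: 25.07
eef_pos: [550.1, -72.5, 73.6]
tcp_rot: [3.141, 0.001, 1.892]
ft_force: [-2.0, 0.0, 5.9]
opening: 0.181
grip_force: 30.0
axis est [519.12068799  20.43740743  73.48218795] [ 0.63820811 -1.83767922 -5.90749872] -0.5713010206459863 30.001811385154724
[(array([485.3, 125.1]), array([35.7, 11.8]), -72.7), (array([519.4,  21. ]), array([30.7, 30.6]), 88.6), (array([528.7, 845.4]), array([153.7,  17.6]), 6.8), (array([ 748.6, -227.4]), array([56.9, 26.6]), 35.4)]
```

```bash
python3 -m crank '[[0.7,11.9,0,-7,8],[2.9,23.7,0,-14,8],[6.5,35.1,0,-21,8],[11.5,46,0,-28,8],[17.7,56.2,0,-35,8],[25.2,65.6,0,-42,8],[33.7,74,0,-49,8],[43.2,81.2,0,-56,8],[53.5,87.3,0,-63,8],[64.5,92.1,0,-70,8]]'
python3 - <<'E'
from h import *
s=env.state();M=R.from_euler('xyz',s['tcp_rot']).as_matrix()
print('axis est',s['eef_pos']+M[:,0]*98, M.T@s['ft_force'],s['joints'][5],s['grip_force'])
E
```

```text
t: 25.95
eef_pos: [616.3, 18.2, 73.5]
tcp_rot: [-3.141, -0.001, 3.113]
ft_force: [-6.8, -2.1, 9.4]
opening: 0.19
grip_force: 30.0
axis est [518.37895235  20.98004309  73.62054957] [ 6.70825011 -2.28650096 -9.39247569] -1.6197089726752905 30.002150237560272
```

```bash
python3 -m crank '[[0.7,11.9,0,-7,8],[2.9,23.7,0,-14,8],[6.5,35.1,0,-21,8],[11.5,46,0,-28,8],[17.7,56.2,0,-35,8],[25.2,65.6,0,-42,8],[25.2,65.6,0,-42,8],[25.2,65.6,0,-42,8]]'
python3 -m crank '[[0,0,0,0,40],[0,0,0,0,40],[0,0,0,0,40],[0,0,-30,0,40],[0,0,-45,0,40],[0,0,-45,7,40],[0,0,-45,14,40],[0,0,-45,21,40],[0,0,-45,28,40],[0,0,-45,35,40]]'
python3 -m crank '[[0,0,0,7,40],[0,0,0,14,40],[0,0,0,21,40],[0,0,0,28,40],[0,0,0,35,40],[0,0,0,42,40],[0,0,0,49,40],[0,0,0,56,40],[0,0,0,63,40],[0,0,0,70,40]]'
python3 -m crank '[[0,0,0,7,40],[0,0,0,14,40],[0,0,0,21,40],[0,0,0,28,40],[0,0,0,35,40],[0,0,0,42,40],[0,0,0,49,40],[0,0,0,56,40],[0,0,0,63,40],[0,0,0,70,40]]'
python3 -m crank '[[0,0,0,5,40],[0,0,0,5,40]]'
python3 - <<'E'
from h import *
cv2.imwrite('pics/w8.png',env.read_camera('wrist')['img'])
s=env.state();M=R.from_euler('xyz',s['tcp_rot']).as_matrix()
print('axis est',s['eef_pos']-M[:,0]*98,s['joints'][5],s['eef_pos'],s['tcp_rot'])
E
```

```text
t: 26.62
eef_pos: [592.3, 84.4, 73.5]
tcp_rot: [3.141, -0.002, -2.441]
ft_force: [-6.4, -5.7, 9.1]
opening: 0.185
grip_force: 30.0
t: 27.45
eef_pos: [593.9, 84.2, 117.8]
tcp_rot: [3.141, 0.0, -3.059]
ft_force: [-0.1, 1.2, -0.1]
opening: 0.422
grip_force: 0.0
t: 28.28
eef_pos: [593.9, 84.3, 117.7]
tcp_rot: [3.141, -0.0, 2.002]
ft_force: [-0.9, 0.2, 0.2]
opening: 0.421
grip_force: 0.0
t: 29.12
eef_pos: [593.9, 84.3, 117.7]
tcp_rot: [-3.142, -0.0, 0.78]
ft_force: [0.0, 0.2, 0.5]
opening: 0.423
grip_force: 0.0
t: 29.28
eef_pos: [594.0, 84.2, 117.7]
tcp_rot: [-3.142, -0.0, 0.695]
ft_force: [-0.3, 0.1, 0.7]
opening: 0.423
grip_force: 0.0
axis est [519.0177166   21.04453117 117.71360308] 0.900496800505505 [593.90994395  84.25176386 117.71782835] [-3.14148638e+00 -4.31149811e-05  7.00986333e-01]
```

View pics/w8.png

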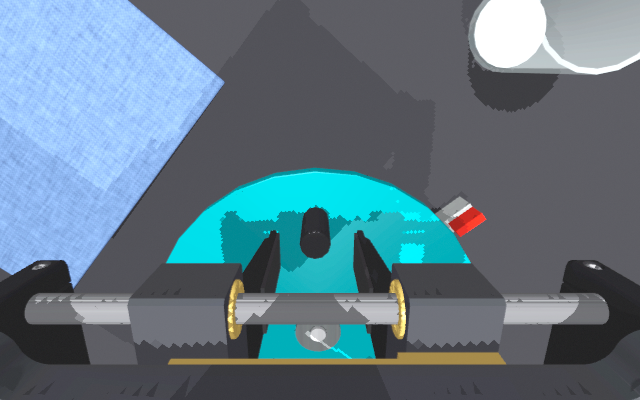

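The knob is at (315,246), still between the fingers, with the red pointer at (470,215). Re-gripping, then on towards the pointer.

```bash
python3 -m crank '[[-0.5,0,20,0,40],[-0.5,0,35,0,40],[-0.5,0,44,0,40],[-0.5,0,44,0,8],[-0.5,0,44,0,8],[-0.5,0,44,0,8],[-0.5,0,44,0,8],[-0.5,0,44,0,8],[-0.5,0,44,0,8],[-0.5,0,44,0,8]]'
python3 -m crank '[[-0.7,-11.9,0,-7,8],[-2.9,-23.7,0,-14,8],[-6.5,-35.1,0,-21,8],[-11.5,-46,0,-28,8],[-17.7,-56.2,0,-35,8],[-25.2,-65.6,0,-42,8],[-33.7,-74,0,-49,8],[-43.2,-81.2,0,-56,8],[-53.5,-87.3,0,-63,8],[-64.5,-92.1,0,-70,8]]'
python3 -m crank '[[-0.7,-11.9,0,-7,8],[-2.9,-23.7,0,-14,8],[-6.5,-35.1,0,-21,8],[-11.5,-46,0,-28,8],[-17.7,-56.2,0,-35,8],[-25.2,-65.6,0,-42,8],[-33.7,-74,0,-49,8],[-33.7,-74,0,-49,8],[-33.7,-74,0,-49,8]]'
python3 - <<'E'
from h import *
r=env.read_camera('top');im=r['img'];x=cv2.resize(im[170:310,270:410],None,fx=4,fy=4,interpolation=cv2.INTER_CUBIC);cv2.imwrite('pics/c9.png',x)
s=env.state();M=R.from_euler('xyz',s['tcp_rot']).as_matrix()
print(s['eef_pos'],s['tcp_rot'],s['grip_force'])
dc=np.array([520.4,20.7])
for c,lo,hi in(('white',30,200),('red',8,100)):
  for k in blobs(im,c,lo,hi):
    q=proj(r,k.mean(0),36)[0];v=q-dc;print(c,k.mean(0).round(1),q.round(1),np.hypot(*v).round(1),np.degrees(np.arctan2(v[1],v[0])).round(2),rect(r,k,36)[1:])
E
```

```text
t: 30.17
eef_pos: [593.8, 84.0, 74.6]
tcp_rot: [3.141, -0.001, 0.7]
ft_force: [-0.8, 0.3, 7.2]
opening: 0.182
grip_force: 30.0
t: 31.0
eef_pos: [485.1, 113.3, 74.6]
tcp_rot: [3.139, 0.0, 1.928]
ft_force: [1.2, 0.9, 5.6]
opening: 0.183
grip_force: 30.0
t: 31.75
eef_pos: [426.0, 55.4, 74.5]
tcp_rot: [-3.141, -0.001, 2.777]
ft_force: [-5.4, 0.7, 13.7]
opening: 0.185
grip_force: 30.0
[426.13613771  55.59749138  74.47685654] [-3.14136364e+00 -9.29790831e-04  2.77636389e+00] 30.002387166023254
white [343.9 243.1] [520.2  20.1] 0.6 -109.02 (array([33. , 32.9]), 89.0)
white [313.9 241. ] [526.5  90.7] 70.3 85.01 (array([47.4, 26. ]), 89.0)
white [  1.7 244.6] [531.1 850.3] 829.6 89.26 (array([153.7,  17.6]), 6.8)
white [ 98.8 223.2] [578.8 613.5] 595.7 84.38 (array([80.5,  5.7]), 16.3)
white [358.9 199.9] [622.7 -18.7] 109.6 -21.08 (array([35.4, 11.3]), -20.0)
white [443.4 147.6] [ 747.3 -227.8] 336.5 -47.6 (array([56.9, 27.9]), 35.4)
red [449.3 240.8] [ 521.3 -226.3] 247.0 -89.78 (array([29.6, 19.3]), -83.9)
red [353.7 184.3] [661.2  -7.5] 143.6 -11.32 (array([23.4,  7.2]), -9.7)
```

View pics/c9.png

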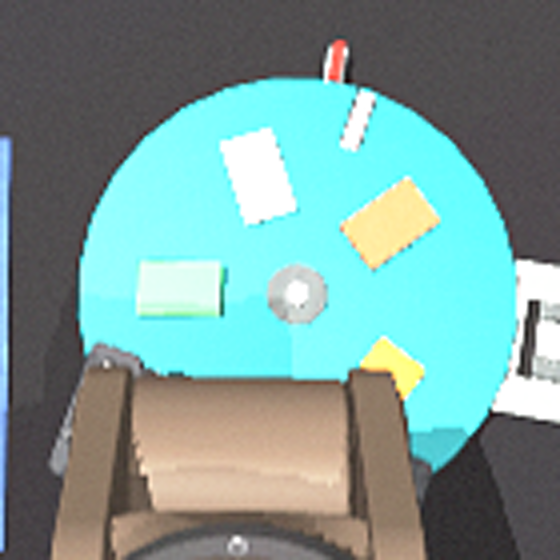

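```bash
python3 -m crank '[[-0.1,-6,0,-3.5,8],[-0.6,-11,0,-6.5,8],[-1.3,-15.7,0,-9.2,8],[-1.3,-15.7,0,-9.2,8],[-1.3,-15.7,0,-9.2,8],[-1.3,-15.7,0,-9.2,8]]'
python3 - <<'E'
from h import *
r=env.read_camera('top');im=r['img'];x=cv2.resize(im[178:228,330:380],None,fx=10,fy=10,interpolation=cv2.INTER_CUBIC);cv2.imwrite('pics/c10.png',x)
s=env.state();print(s['tcp_rot'],s['ft_force'])
dc=np.array([520.4,20.7])
for c,lo,hi in(('white',60,130),('red',8,60)):
  for k in blobs(im,c,lo,hi):
    q=proj(r,k.mean(0),36)[0];v=q-dc;print(c,k.mean(0).round(1),q.round(1),np.hypot(*v).round(1),np.degrees(np.arctan2(v[1],v[0])).round(2),rect(r,k,36)[1:])
E
```

```text
t: 32.3
eef_pos: [421.7, 40.7, 74.5]
tcp_rot: [-3.141, -0.001, 2.937]
ft_force: [-5.6, -0.1, 14.8]
opening: 0.182
grip_force: 30.0
[-3.14146129e+00 -1.18741138e-03  2.93734179e+00] [-5.59796493  0.43773187 14.05166716]
white [314.6 243.2] [521.3  89.2] 68.5 89.28 (array([47.4, 14.1]), 89.0)
white [443.3 147.6] [ 747.3 -227.6] 336.4 -47.58 (array([56.9, 27.9]), 35.4)
red [353.8 184.5] [660.7  -7.5] 143.1 -11.38 (array([23.7,  6.6]), -12.8)
```

View pics/c10.png

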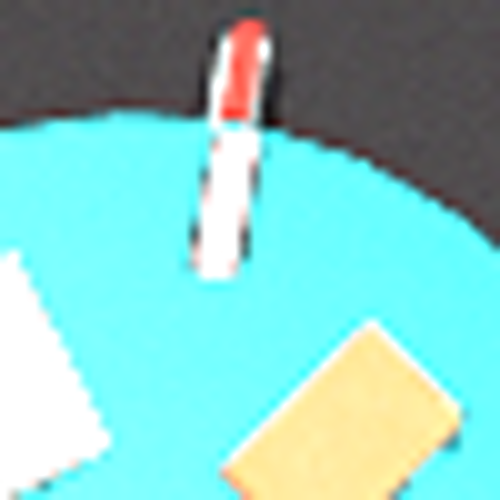

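The mark's outer end (238,125) meets the pointer tip (233,117). Now release and go to the cam.

```bash
python3 -m crank '[[0,0,0,0,40],[0,0,0,0,40],[0,0,0,0,40],[0,0,-30,0,40],[0,0,-60,0,40],[0,0,-60,0,40]]'
python3 - <<'E'
from h import *
go(516.4,-212.2,135,-43.2+90)
E
```

```text
t: 32.85
eef_pos: [424.1, 40.7, 137.4]
tcp_rot: [3.141, 0.005, 2.937]
ft_force: [0.4, -0.1, 0.9]
opening: 0.415
grip_force: 0.0
go [-141.7 -228.9    3. ] turn 31.5 j6 -1.43 tcp [424.1  40.7 137.4]
[(np.float64(-148.5), 'j6->-4.50'), (np.float64(31.5), 'j6->-1.36'), (np.float64(211.5), 'j6->1.78')]
```

```bash
python3 -m crank '[[-20,-32,0,5,40],[-40,-65,0,10,40],[-60,-97,0,15,40],[-80,-130,0,20,40],[-100,-162,0,25,40],[-120,-195,0,31.5,40],[-141.5,-229,0,31.5,40],[-141.5,-229,0,31.5,40],[-141.5,-229,0,31.5,40]]'
python3 - <<'E'
from h import *
go(516.4,-212.2,73,-43.2+90)
cv2.imwrite('pics/w11.png',env.read_camera('wrist')['img'])
E
```

```text
t: 33.6
eef_pos: [514.7, -213.9, 132.9]
tcp_rot: [-3.142, -0.0, 2.385]
ft_force: [-0.6, 0.5, -0.6]
opening: 0.423
grip_force: 0.0
go [-0.1  2.5 59.9] turn -0.1 j6 -1.33 tcp [ 514.7 -213.9  132.9]
[(np.float64(-180.1), 'j6->-4.47'), (np.float64(-0.1), 'j6->-1.33'), (np.float64(179.9), 'j6->1.82')]
```

View pics/w11.png

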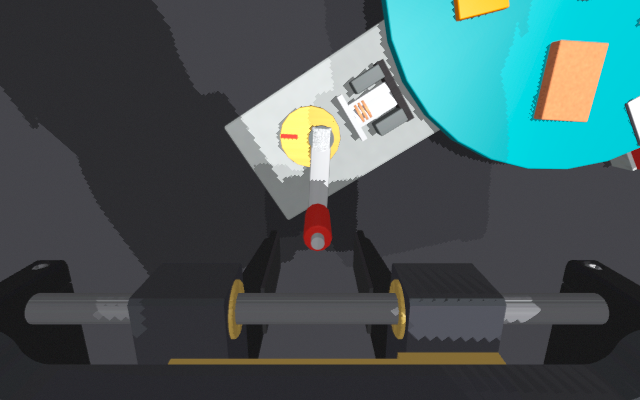

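The cam knob top is at (318,241) and the arm root at (321,137), so small corrections are needed before gripping.

```bash
python3 -m crank '[[-3.5,1,30,3,40],[-3.5,1,50,3,40],[-3.5,1,60,3,40],[-3.5,1,60,3,40],[-3.5,1,60,3,8],[-3.5,1,60,3,8],[-3.5,1,60,3,8],[-3.5,1,60,3,8],[-3.5,1,60,3,8],[-3.5,1,60,3,8]]'
python3 - <<'E'
from h import *
s=env.state();p=s['eef_pos'];print(p,s['grip_force'],s['tcp_rot'],s['ft_force'])
for ax in((476.3,-174.6),(475.4,-174.4)):
    v=p[:2]-ax;print(np.hypot(*v),np.degrees(np.arctan2(*v[::-1])))
for a in range(7,71,7):
    t=np.radians(a); print([round(55*(1-np.cos(t)),1),-round(55*np.sin(t),1),0,a,8],end=',')
E
```

```text
t: 34.48
eef_pos: [518.2, -214.1, 74.7]
tcp_rot: [3.141, 0.001, 2.335]
ft_force: [-0.6, -0.0, 6.5]
opening: 0.183
grip_force: 30.0
[ 518.19026916 -214.07656701   74.6541343 ] 30.001214146614075 [3.14105235e+00 1.32587988e-03 2.33509531e+00] [-0.59546312 -0.00843568  6.48099457]
57.560350881616536 -43.30085070966732
58.3544094727337 -42.83770911699244
[np.float64(0.4), np.float64(-6.7), 0, 7, 8],[np.float64(1.6), np.float64(-13.3), 0, 14, 8],[np.float64(3.7), np.float64(-19.7), 0, 21, 8],[np.float64(6.4), np.float64(-25.8), 0, 28, 8],[np.float64(9.9), np.float64(-31.5), 0, 35, 8],[np.float64(14.1), np.float64(-36.8), 0, 42, 8],[np.float64(18.9), np.float64(-41.5), 0, 49, 8],[np.float64(24.2), np.float64(-45.6), 0, 56, 8],[np.float64(30.0), np.float64(-49.0), 0, 63, 8],[np.float64(36.2), np.float64(-51.7), 0, 70, 8],
```

```bash
python3 -m crank '[[0.4,-6.7,0,7,8],[1.6,-13.3,0,14,8],[3.7,-19.7,0,21,8],[6.4,-25.8,0,28,8],[9.9,-31.5,0,35,8],[14.1,-36.8,0,42,8],[18.9,-41.5,0,49,8],[24.2,-45.6,0,56,8],[30,-49,0,63,8],[36.2,-51.7,0,70,8]]'
python3 - <<'E'
from h import *
s=env.state();p=s['eef_pos'];M=R.from_euler('xyz',s['tcp_rot']).as_matrix();print(p,M.T@s['ft_force'],p+M[:,0]*55)
r=env.read_camera('wrist');print([proj(r,q,42)[0] for q in((321,137),)])
cv2.imwrite('pics/w12.png',r['img'])
E
```

```text
t: 35.32
eef_pos: [456.3, -225.2, 74.8]
tcp_rot: [3.137, 0.001, 1.107]
ft_force: [-0.6, -8.8, 5.0]
opening: 0.187
grip_force: 30.0
[ 456.29936247 -225.21402595   74.78943486] [-8.12133198  3.46242351 -4.99536072] [ 480.89028703 -176.01766862   74.71976053]
[array([ 484.77898356, -172.71050869])]
```

View pics/w12.png

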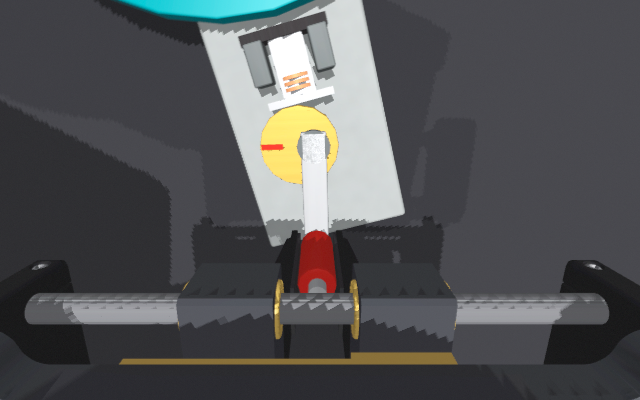

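The cam follows well. I'll solve for the remaining rotation about the fitted axis.

Run:
```python
from h import *
s=env.state();p=s['eef_pos'];M=R.from_euler('xyz',s['tcp_rot']).as_matrix();C=np.array([479.3,-175.3,p[2]])
c=(M.T@(C-p))[:2];c*=55/np.hypot(*c);print(c)
for a in(7,14,21,28,35,42,49,56,63,70,76.6):
    t=np.radians(a);Q=np.array([[np.cos(t),-np.sin(t)],[np.sin(t),np.cos(t)]]);print((c-Q@c).round(1),a)
```

```text
[54.9934538 -0.8485509]
[ 0.3 -6.7] 7
[  1.4 -13.3] 14
[  3.3 -19.8] 21
[  6.  -25.9] 28
[  9.5 -31.7] 35
[ 13.6 -37. ] 42
[ 18.3 -41.8] 49
[ 23.5 -46. ] 56
[ 29.3 -49.5] 63
[ 35.4 -52.2] 70
[ 41.4 -54.1] 76.6
```

```bash
python3 -m crank '[[0.3,-6.7,0,7,8],[1.4,-13.3,0,14,8],[3.3,-19.8,0,21,8],[6,-25.9,0,28,8],[9.5,-31.7,0,35,8],[13.6,-37,0,42,8],[18.3,-41.8,0,49,8],[23.5,-46,0,56,8],[29.3,-49.5,0,63,8],[35.4,-52.2,0,70,8]]'
python3 -m crank '[[0,0,0,0,8],[0,0,0,0,8]]'
python3 - <<'E'
from h import *
s=env.state();p=s['eef_pos'];M=R.from_euler('xyz',s['tcp_rot']).as_matrix();print(p,M.T@s['ft_force'],s['grip_force'])
P=np.array([[518.2,-214.1],[456.0,-224.6],p[:2]])
from scipy.optimize import least_squares
f=least_squares(lambda c:np.hypot(*(P-c).T)-55,[479,-175]);print(f.x,f.fun)
for C in(f.x,np.array([479.3,-175.3])):
  v=p[:2]-C;print('arm',np.degrees(np.arctan2(*v[::-1])),'deckdir',np.degrees(np.arctan2(21-C[1],518.5-C[0])))
cv2.imwrite('pics/w13.png',env.read_camera('wrist')['img'])
E
```

```text
t: 36.2
eef_pos: [424.9, -169.3, 74.6]
tcp_rot: [3.14, -0.003, -0.115]
ft_force: [-0.0, -4.5, 6.4]
opening: 0.183
grip_force: 30.0
t: 36.37
eef_pos: [425.0, -168.7, 74.6]
tcp_rot: [3.141, -0.002, -0.109]
ft_force: [2.2, 2.8, 7.9]
opening: 0.183
grip_force: 30.0
[ 425.02316559 -168.73287133   74.59565772] [ 1.90996175 -2.9764859  -7.86355108] 30.00359058380127
[ 479.64400394 -174.91935544] [-0.0301197   0.02004513 -0.02993026]
arm 173.53808381135585 deckdir 78.78229487198365
arm 173.10113401989662 deckdir 78.70690766839085
```

View pics/w13.png

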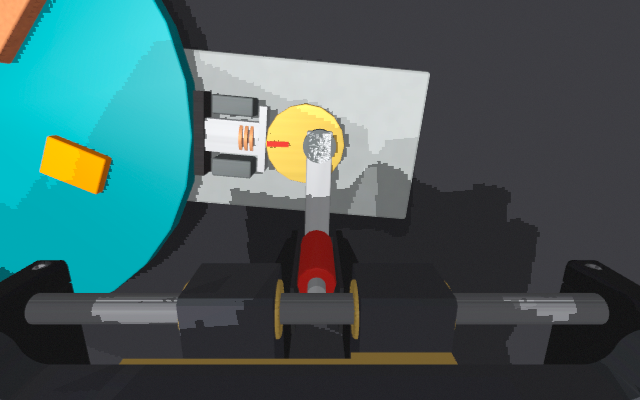

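The red nose line is nearly on the follower, about 5° short judging by the plate edge. One last nudge, then release and check.

```bash
python3 -m crank '[[0.1,-2.4,0,2.5,8],[0.2,-4.6,0,4.8,8],[0.2,-4.6,0,4.8,8],[0.2,-4.6,0,4.8,8],[0.2,-4.6,0,4.8,8]]'
python3 - <<'E'
from h import *
p=env.state()['eef_pos'];v=p[:2]-[479.64,-174.92];print('arm',np.degrees(np.arctan2(*v[::-1])))
E
python3 -m crank '[[0,0,0,0,40],[0,0,0,0,40],[0,0,0,0,40],[0,0,-30,0,40],[0,0,-60,0,40],[-30,0,-90,0,40],[-30,0,-120,0,40],[-30,0,-150,0,40],[-30,0,-150,0,40]]'
python3 - <<'E'
from h import *
r=env.read_camera('top');im=r['img'];x=cv2.resize(im[170:300,285:475],None,fx=4,fy=4,interpolation=cv2.INTER_CUBIC);cv2.imwrite('pics/c14.png',x)
E
```

```text
t: 36.83
eef_pos: [425.7, -164.6, 74.6]
tcp_rot: [3.141, -0.002, -0.192]
ft_force: [1.3, 0.6, 7.6]
opening: 0.192
grip_force: 30.0
arm 169.1764456888765
t: 37.58
eef_pos: [396.7, -159.2, 228.4]
tcp_rot: [3.139, -0.007, -0.192]
ft_force: [0.0, 0.3, 0.8]
opening: 0.417
grip_force: 0.0
```

View pics/c14.png

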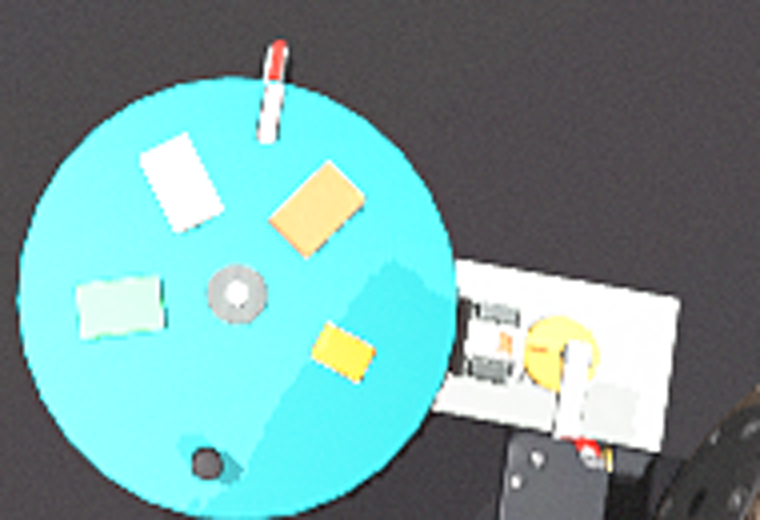

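The final crop shows the mark at (268,110) in line with the pointer, the cam nose at the follower, the shoe on the rim and all three coupons seated.

```bash
python3 -c "
from cell import env
print(env.job_done())"
```

```text
the job is handed in; nothing more can be done
None
```

I handed the job in at about 38 s: the three coupons on the mat are pressed flat on pads 1, 2 and 4, the carousel is turned one full turn and on to the pointer, and then the cam is swung onto the brake follower; the final top picture shows all of this (no verdict was returned), and the arm never went near the beaker, bottle or jar.

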